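# Gauge a mortise depth and lock the gauge

## Task

Take the depth gauge by its thumb piece, seat its saddle fully home and square over the long mortise in the screwed-down timber, and gently push the rod down until its tip rests on the bottom of the mortise, never forcing it. Then, with the tip still touching bottom, turn the thumb piece a quarter turn clockwise (seen from above) to lock the slide, and let go, leaving the gauge seated there with its tip on the bottom. Don't tip the gauge over or disturb the other loose things.

Things in the scene. Friction and masses are not known exactly. Their poses are not given: they have to be found in the camera images.
- timber: Plain timber 50 (x) x 240 (y) x 55 mm high, screwed down, cannot move. Origin: centre of its underside; z up, y along it. In its top: a mortise 18 (x) x 50 (y) mm centred at y = +20 mm, depth unknown (20 to 38 mm below the top, flat bottom), and a round 10 mm dowel hole at y = -55 mm, not to be gauged.
- mortise (a point): Centre of the mortise's mouth, level with the top of the timber (55 mm above the bench); axes as the timber's.
- gauge: Loose depth gauge, about 0.35 kg (20 % more or less), 165 mm tall: dark wooden saddle 73 (x) x 60 (y) x 30 mm, brass sleeve on it 18 mm across (top 40 mm above origin), upright 8 mm steel rod through it, brass thumb piece on top. Origin: on the rod's axis at the level of the saddle's feet; z up. It stands on the bench at first.
- seat (a point): Centre of the saddle's flat seat, 14 mm above the gauge's origin. Two cheeks along y reach 14 mm below it, 53 mm apart (flared to about 56 mm at the feet), so the saddle drops over the 50 mm timber with gauge y along timber y, either way round. Fully home this point is level with the timber's top.
- probe (a joint): Slide of the rod, m: 0 = fully up at its stop (tip 2 mm above the seat); grows downward to 0.048 (tip value - 0.002 below the seat). Friction of about 4 N holds it where it is left, so the gauge can be lifted and carried by the thumb piece. Starts between 0 and 0.008.
- lock (a joint): Turn of the thumb piece on the rod, rad: 0 = loose, grows clockwise seen from above to a stop at 1.5 = locked (1.25 counts). Friction 0.05 N m: it stays where it is left, and a carried saddle turns with the thumb piece. Starts between 0 and 0.15. The slide's 4 N friction is the same loose or locked.
- thumb_piece (a point): Centre of the thumb piece, an upright flat brass grip 32 (x) x 14 (y) x 28 mm high: pinch it across the 14 mm. On the rod's axis, 132 mm above the gauge's origin less the value of probe; x is its long side (the gauge's x at lock 0), z up. Collar 18 mm across from 14 to 22 mm below it; with the rod on the bottom it is 52 to 70 mm above the sleeve's top.
- probe_tip: Lower end of the rod, 8 mm across. Origin: centre of the tip's end face; z up.
- chisel: Bench chisel with a wooden handle, 241 mm long, lying on the bench; leave alone. Origin under its centre.
- pencil: Flat red carpenter pencil, 173 mm; leave alone. Origin under its centre.
- parts_cup: Empty steel cup, 90 mm across, 52 mm high; leave alone. Origin under its centre.
- tape_measure: Tape measure, 62 x 91 x 64 mm; leave alone. Origin under its centre.
There are look-alikes about, which are no part of the job. What is shaped like the gauge but pink is not meant.

How it is judged:
On the way, in this order (a step that is already met when the one before it is completed fails the run):
1. with the saddle seated and the slide still unlocked, the tip bears on the bottom of the mortise (over 0.5 N for 0.1 s) (z of gauge in the frame of timber between 0.0395 and 0.0435 m and angle between the z axis of gauge and the z axis of timber, either way round below 0.04 rad and z of probe_tip in the frame of timber below 0.042 m and contact force between probe_tip and timber above 0.5 N and value of joint lock below 0.6 rad), for 0.1 s.
2. the thumb piece is turned to locked with the saddle seated and the tip still on the bottom (z of gauge in the frame of timber between 0.0395 and 0.0435 m and angle between the z axis of gauge and the z axis of timber, either way round below 0.04 rad and z of probe_tip in the frame of timber below 0.042 m and contact force between probe_tip and timber above 0.05 N and value of joint lock above 1.25 rad), for 0.1 s.
At the end, for the whole second after the job is handed in: Saddle home on the timber (gauge origin 39.5 to 43.5 mm above the timber's underside, within 0.04 rad of level), tip touching the bottom of the mortise (13 mm or more below the top, within 20 mm of its centre), thumb piece at 1.25 rad or more, gauge at rest (z of gauge in the frame of timber between 0.0395 and 0.0435 m and angle between the z axis of gauge and the z axis of timber, either way round below 0.04 rad and z of probe_tip in the frame of timber below 0.042 m and contact force between probe_tip and timber above 0.02 N and value of joint lock above 1.25 rad and horizontal distance between probe_tip and mortise below 0.02 m and linear speed of gauge below 0.02 m/s).
It fails at once if the tip is forced: it presses on the timber with more than 18 N (contact force between probe_tip and timber above 18 N).
It fails at once if the gauge is tipped over (more than 0.6 rad) (angle between gauge's own z axis and vertical above 0.6 rad).
It fails at once if a loose bystander is shifted by more than 20 mm (distance of any of chisel, pencil, parts_cup, tape_measure from where it was at the start of the episode above 0.02 m).
It also fails if it takes over 59 s, if anything falls off the work surface, if the arm or the gripper's body presses on something with over 40 N, if the wrist force passes 120 N, or if a joint passes its speed limit or range.

## Robot

A 7-joint arm with a two-finger parallel gripper is mounted at the origin on a cart in front of the work surface, level with it; the furniture and walls round the work are solid. World frame = base frame: x ahead of the robot, y to its left, z up, the work surface at z = 0. Lengths are in m, angles in rad, forces in N, time in s.
With the tool pointing down it reaches from about 0.425 to 0.875 m from the base axis. Payload 4.7 kg.
Tool frame: the origin (TCP) lies midway between the tips of the shut fingers; the grasp point (between the pads) lies 19 mm behind it; z points along the fingers, y is the direction in which the jaws open and shut (so a half turn about z gives the same grasp; the last joint's range is limited). The gripper opens to 87 mm and grips with 3 to 60 N. Pads are 19 mm wide; open, the fingers measure 117 mm over their backs; the gripper's body (75 mm by 190 mm) begins 51 mm behind the grasp point.
Start: joints at [-1.106, 0.321, -0.07, 1.45, 0.023, 1.371, -0.057], TCP at [0.283, 0.585, 0.223] pointing down, gripper open.
Joint ranges: [-2.86, 2.86], [-0.3, 2.09], [-1.38, 1.24], [0.06, 2.45], [-1.56, 4.7], [0.09, 2.05], [-2.69, 2.69]. Speed limits (rad/s): [2.57, 2.57, 3.14, 3.14, 3.14, 3.14, 3.14].

## Interface

Orientations are given as a rotation vector (axis times angle).
In Python, from bench import monitor, eyes, order gives the robot as it stands. The module is installed in compiled form; this text tells all that it offers.
- The arm moves only by the shell command python3 -m pendant 'ROWS' [FORCE]. ROWS is JSON, a list of rows, each a list of 3 entries, a list of its own where there are three numbers: the turn, a rotation vector about the tool's x, y, z in degrees, then the shift along the tool's x, y, z in m, then the gripper command: -1 is fully open, 1 is shut, values between are in proportion. In form: [[[rx, ry, rz], [tx, ty, tz], hand], ...]. A call has 1 to 8 rows; each row shifts and turns the commanded pose from where the row before left it, along the tool's axes as they then stand; what a row does not reach is not made up. A row lasts 1/8 s, in which the tool goes at most 62.5 mm and 10.7 degrees, less where a joint would pass 70% of its speed; a pose out of reach is approached as far as the arm can. A call is refused whole if a number of a shift passes 0.0625 or a number of a turn 10.7, either way. A call with a gripper value outside its range is refused whole. The fingers move at their own pace and stop on an object; FORCE is the grip in N (left out, the last holds). Time passes only in rows, so rows that do not move let the fingers close. It gives the time, the measured TCP pose, the force and the opening at its end, in the units of the state.
- monitor.get_state(): the state, without advancing time (a new reading comes with each control period).
- eyes.get_image(name): name is "scene" or "top"; returns a dict with "color" (420x560x3 uint8, red, green, blue), "range_z" (420x560 float32, m along the optical axis (not along the pixel's ray), 0 where there is no reading), "fx", "fy", "cx", "cy" (pixels), "world_to_cam" (4x4, takes a point from world to camera coordinates). Camera axes: x right, y up, looking along -z (the intrinsics and any distortion apply to the point x, -y, -z); pixel columns grow to the right and rows downward; lengths in m; the calibration is good to about 2 mm. A picture is of the moment at which its call begins.
- order.close_job(): hands the job in, once; it reports no verdict.
The state is a dict: "time": time; "joint_positions": joint angles; "qd": joint speeds; "joint_torque": joint torques, N m; "position": TCP position; "tool_rot": TCP orientation; "ft_force": force on the tool from outside, world axes, zero at the start; "torque": the same for the moment, N m; "grip_width": opening from 0.0 (shut) to 1.0 (fully open).
Only numpy, scipy, OpenCV 4.12 (cv2) and the standard library are available. Lean on these libraries where they do the work, as an engineer would, in place of code of your own. Each camera call takes 0.05 s, during which the arm holds its last target.

## Working session

There is one attempt and no reset: what is moved stays moved. The work goes in short steps, Python scripts to look and compute and a shell command to move; the robot and the scene stay as the last step left them, time stands still between calls to the robot, and variables do not carry over. Pictures are saved under pics/ and viewed, and the job is handed in when it is done.

```bash
mkdir -p pics; cat > h.py <<'E'
from bench import monitor, eyes, order
import numpy as np, cv2
from scipy.spatial.transform import Rotation as R
def snap(n,f):
    im=eyes.get_image(n); np.savez('pics/'+f+'.npz',**im); cv2.imwrite('pics/'+f+'.png',im['color'][:,:,::-1]); return im
def load(f): return dict(np.load('pics/'+f+'.npz'))
def px(im,u,v,z=None):
    # world point at pixel; z range along axis
    d=im['range_z'][int(round(v)),int(round(u))] if z is None else z
    p=np.array([(u-im['cx'])/im['fx']*d,-(v-im['cy'])/im['fy']*d,-d,1])
    return (np.linalg.inv(im['world_to_cam'])@p)[:3]
def pxh(im,u,v,h):
    # ray with plane z=h
    a=px(im,u,v,0.1);b=px(im,u,v,1.0);t=(h-a[2])/(b[2]-a[2]);return a+t*(b-a)
def proj(im,p):
    c=im['world_to_cam']@np.append(p,1);return im['cx']+im['fx']*c[0]/-c[2], im['cy']-im['fy']*c[1]/-c[2]
def crop(im,u0,v0,u1,v1,s,f): cv2.imwrite('pics/'+f+'.png',cv2.resize(im['color'][v0:v1,u0:u1,::-1],None,fx=s,fy=s,interpolation=cv2.INTER_CUBIC))
E
python3 - <<'E'
from h import *
for n in('scene','top'):
    im=snap(n,n+'0'); print(n,im['fx'],im['fy'],im['cx'],im['cy'],np.round(im['world_to_cam'],4).tolist(), [k for k in im])
s=monitor.get_state();print(s)
print(R.from_rotvec(s['tool_rot']).as_matrix().round(3))
E
```

```text
scene 421.5919183646572 421.5919183646572 285.38037245766526 215.4235870779951 [[0.5633, -0.8261, -0.0131, -0.354], [0.3361, 0.2147, 0.917, -0.2688], [-0.7548, -0.5209, 0.3986, -0.7741], [0.0, 0.0, 0.0, 1.0]] ['color', 'range_z', 'fx', 'fy', 'cx', 'cy', 'world_to_cam']
top 511.9783803911676 511.9783803911676 280.0976557647184 201.01269919795092 [[-0.0193, -0.9998, 0.0011, -0.0815], [0.9981, -0.0193, 0.0584, -0.5251], [-0.0584, 0.0022, 0.9983, -1.5673], [0.0, 0.0, 0.0, 1.0]] ['color', 'range_z', 'fx', 'fy', 'cx', 'cy', 'world_to_cam']
{'time': 0.1, 'joint_positions': array([-1.1059114 ,  0.3217694 , -0.07005027,  1.45157305,  0.02262266,
        1.3708265 , -0.05690193]), 'qd': array([-0.00142327, -0.00111185,  0.00116772,  0.00016876, -0.00128807,
       -0.00077888,  0.00057555]), 'joint_torque': array([-1.96488481e-04, -4.92565620e+01, -4.05808333e-01, -3.13399816e+01,
       -6.38556364e-02,  3.94179043e-02,  7.12353926e-05]), 'position': array([0.28303368, 0.58457032, 0.22154725]), 'tool_rot': array([-7.02052447e-01, -3.06186209e+00,  2.77906472e-03]), 'ft_force': array([-0.52551908, -0.09088896, -0.40839254]), 'torque': array([ 0.0410016 , -0.08496198,  0.00206283]), 'grip_width': 1.002976694386692}
[[-0.9    0.436 -0.001]
 [ 0.436  0.9   -0.002]
 [-0.    -0.002 -1.   ]]
```

View pics/scene0.png

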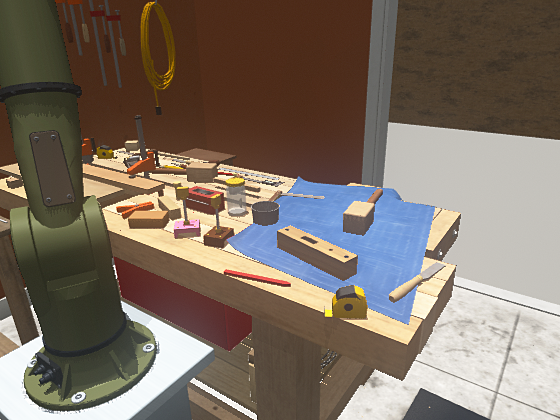

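View pics/top0.png

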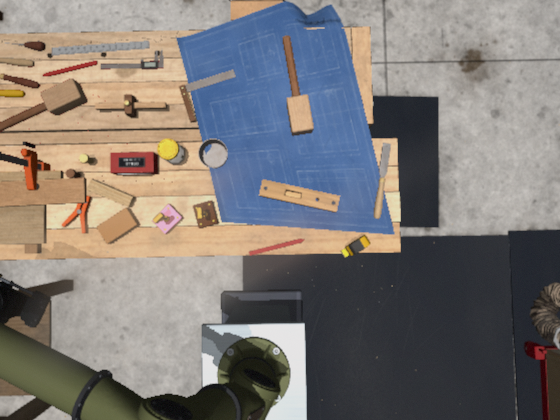

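The scene shows two gauge-shaped things. One is pink, at scene (187,228) and top (167,217). The other is dark wood, at scene (218,236) and top (205,213). The dark one fits the description. I'll confirm in enlarged crops.

```bash
python3 - <<'E'
from h import *
a=load('scene0');b=load('top0')
crop(a,165,170,365,290,4,'c1')
crop(b,145,165,355,245,3.8,'c2')
crop(b,180,190,230,235,12,'c3')
E
```

```text
(no output)
```

View pics/c1.png

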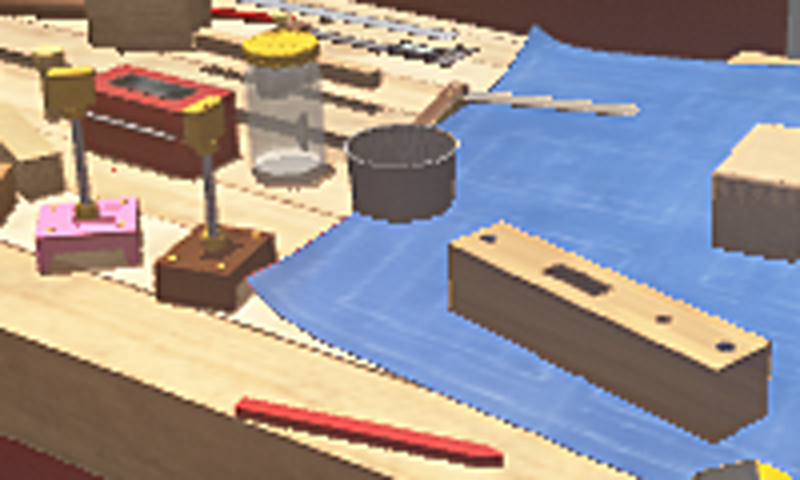

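View pics/c2.png

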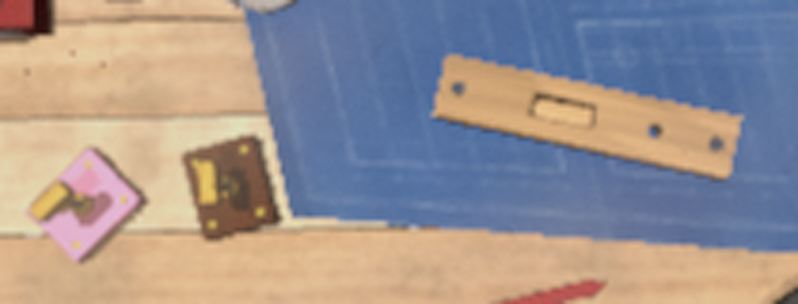

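View pics/c3.png

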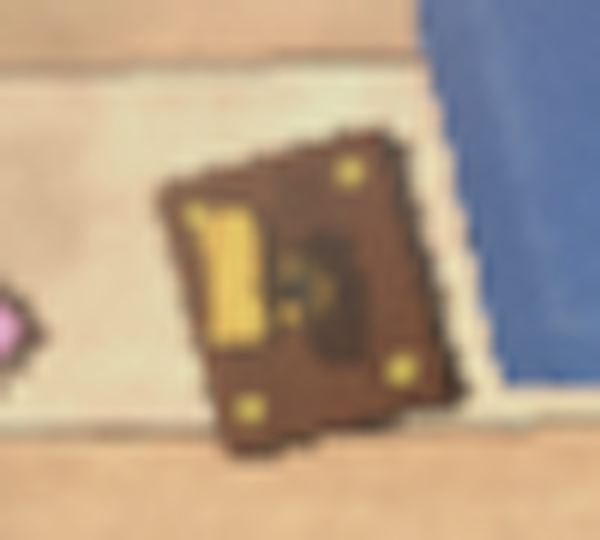

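The crops confirm it. The dark wooden gauge is at top about (205,213), with its thumb piece toward image-left because of parallax. The pink one at (167,217) is the look-alike. The timber's top runs from about (261,185) to (339,204), with the mortise near (293,194) and the dowel hole near (317,199). Next I'll measure both from the range images.

```bash
cat >> h.py <<'E'
def cloud(im,u0,v0,u1,v1):
    v,u=np.mgrid[v0:v1,u0:u1]; d=im['range_z'][v0:v1,u0:u1]
    p=np.stack([(u-im['cx'])/im['fx']*d,-(v-im['cy'])/im['fy']*d,-d,np.ones_like(d)],-1)[d>0]
    return (p@np.linalg.inv(im['world_to_cam']).T)[:,:3], im['color'][v0:v1,u0:u1][d>0]
def rect(P):
    c,(w,h),a=cv2.minAreaRect(P[:,:2].astype(np.float32))
    b=cv2.boxPoints((c,(w,h),a)); e=[b[1]-b[0],b[2]-b[1]]; e.sort(key=np.linalg.norm)
    return np.round(c,4), [round(float(np.linalg.norm(x)),4) for x in e], [round(float(np.degrees(np.arctan2(x[1],x[0]))),1) for x in e], len(P)
E
python3 - <<'E'
from h import *
for n,boxg,boxt in(('top',(185,193,226,234),(255,172,346,216)),('scene',(200,190,240,250),(270,220,362,282))):
    im=load(n+'0')
    P,C=cloud(im,*boxg)
    for lo,hi in((.024,.036),(.11,.16)):
        Q=P[(P[:,2]>lo)&(P[:,2]<hi)]; print(n,'gauge',lo,rect(Q),Q.mean(0).round(4),np.percentile(Q[:,2],[5,50,95]).round(4))
    P,C=cloud(im,*boxt); Q=P[(P[:,2]>.049)&(P[:,2]<.062)]
    print(n,'timber',rect(Q),Q.mean(0).round(4),np.percentile(Q[:,2],[5,50,95]).round(4))
    M=P[(P[:,2]<.046)]
t=load('top0')
for u,v in((293.3,194),(317.2,199.2),(265.8,188),(333.5,202.8)): print(u,v,pxh(t,u,v,.055).round(4))
crop(t,255,172,346,216,8.5,'c4')
s=load('scene0'); crop(s,270,220,362,282,8,'c5')
E
```

```text
top gauge 0.024 (array([0.4892, 0.1272]), [0.0733, 0.0841], [13.6, -76.4], 381) [0.4845 0.1324 0.0295] [0.0248 0.0294 0.0345]
top gauge 0.11 (array([0.4866, 0.1378]), [0.016, 0.0294], [-86.0, 4.0], 69) [0.4866 0.1373 0.1361] [0.1176 0.1384 0.1445]
top timber (array([ 0.5363, -0.1504]), [0.0507, 0.2403], [-13.3, 76.7], 1123) [ 0.5358 -0.1526  0.055 ] [0.0503 0.055  0.0597]
scene gauge 0.024 (array([0.567 , 0.1928]), [0.1233, 0.3021], [-43.2, 46.8], 370) [0.5236 0.1638 0.0298] [0.025  0.0302 0.0339]
scene gauge 0.11 (array([0.4895, 0.1368]), [0.0152, 0.034], [-82.0, 8.0], 118) [0.4872 0.1341 0.1283] [0.1133 0.1285 0.141 ]
scene timber (array([ 0.6254, -0.171 ]), [0.2294, 0.243], [-13.3, 76.7], 1023) [ 0.5361 -0.1625  0.0551] [0.0504 0.0556 0.0573]
293.3 194 [ 0.5416 -0.1318  0.055 ]
317.2 199.2 [ 0.5245 -0.2035  0.055 ]
265.8 188 [ 0.5613 -0.0492  0.055 ]
333.5 202.8 [ 0.5127 -0.2524  0.055 ]
```

View pics/c4.png

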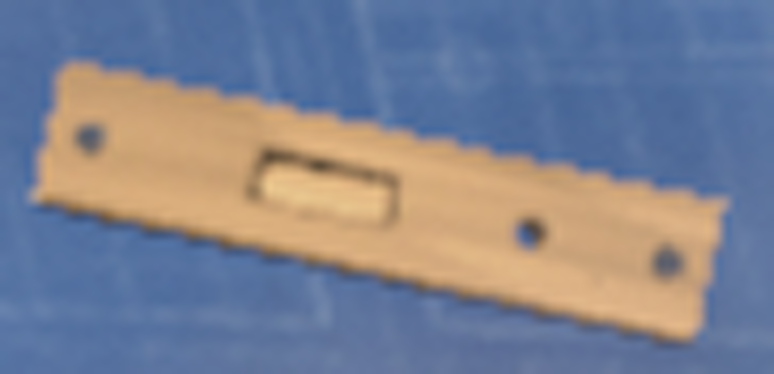

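View pics/c5.png

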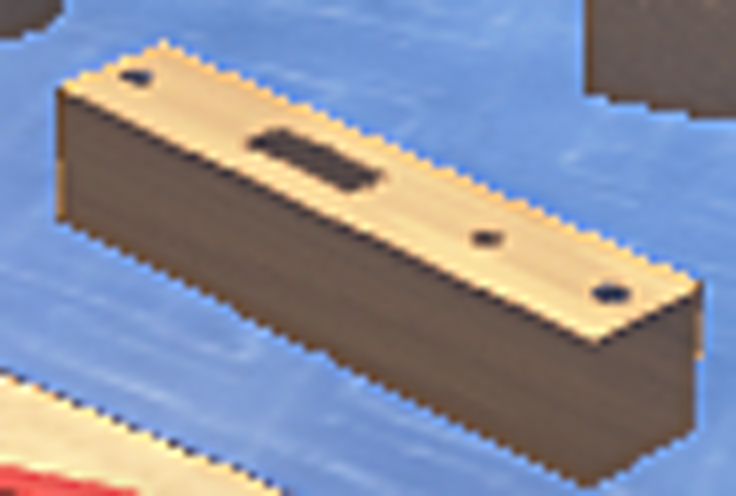

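```bash
python3 - <<'E'
from h import *
im=load('top0')
P,C=cloud(im,183,193,226,234)
m=(P[:,2]>.02)&(P[:,2]<.045); hsv=cv2.cvtColor(C[None],cv2.COLOR_RGB2HSV)[0]
m&=(hsv[:,2]<150)
print('saddle dark',rect(P[m]))
# corner pixel estimate (crop scale12, offset 180,190)
cs=[(160,190),(380,130),(465,395),(235,455)]
w=np.array([pxh(im,180+x/12,190+y/12,.03) for x,y in cs]);print(w.round(4),w.mean(0).round(4))
e=w[3]-w[0];f=w[2]-w[1];print('x dir',[np.degrees(np.arctan2(-k[1],-k[0])) for k in(e,f)],np.linalg.norm(e))
e=w[0]-w[1];f=w[3]-w[2];print('y dir',[np.degrees(np.arctan2(k[1],k[0])) for k in(e,f)],np.linalg.norm(e))
for n,b in(('top',(185,193,226,234)),('scene',(200,190,240,240))):
    P,C=cloud(load(n+'0'),*b); hs=cv2.cvtColor(C[None],cv2.COLOR_RGB2HSV)[0]
    Q=P[(P[:,2]>.115)&(P[:,2]<.16)&(np.hypot(P[:,0]-.487,P[:,1]-.136)<.04)]; print(n,rect(Q),Q.min(0).round(4),Q.max(0).round(4),np.percentile(Q[:,2],[2,10,50,90,98]).round(4))
# pixel corners of thumb top (z~.142)
cs=[(188,205),(258,207),(268,345),(210,345)]
for h in(.138,.144):
    w=np.array([pxh(im,180+x/12,190+y/12,h) for x,y in cs]);print(h,w.round(4).tolist(),w.mean(0).round(4))
s=load('scene0'); crop(s,198,188,242,250,9,'c6')
P,C=cloud(s,198,188,242,250)
E
```

```text
saddle dark (array([0.4891, 0.1281]), [0.0732, 0.0822], [13.3, -76.7], 377)
[[0.513  0.1742 0.03  ]
 [0.5272 0.1179 0.03  ]
 [0.4592 0.0971 0.03  ]
 [0.4451 0.1557 0.03  ]] [0.4861 0.1362 0.03  ]
x dir [np.float64(15.197782695610172), np.float64(17.04924384850203)] 0.07032364968691611
y dir [np.float64(104.2083131642315), np.float64(103.52953853666871)] 0.05804405202451812
top (array([0.4866, 0.1385]), [0.0139, 0.0302], [-81.8, 8.2], 66) [0.4722 0.1307 0.1169] [0.5016 0.146  0.1478] [0.1201 0.1272 0.1385 0.1428 0.1455]
scene (array([0.4896, 0.1369]), [0.0146, 0.0342], [-85.4, 4.6], 107) [0.4726 0.1288 0.115 ] [0.5067 0.1439 0.1421] [0.1157 0.1181 0.1307 0.1406 0.1415]
0.138 [[0.5036, 0.1495, 0.138], [0.5028, 0.1328, 0.138], [0.47, 0.1308, 0.138], [0.4703, 0.1446, 0.138]] [0.4867 0.1394 0.138 ]
0.144 [[0.5033, 0.1485, 0.144], [0.5025, 0.1319, 0.144], [0.4699, 0.1299, 0.144], [0.4701, 0.1436, 0.144]] [0.4865 0.1385 0.144 ]
```

View pics/c6.png

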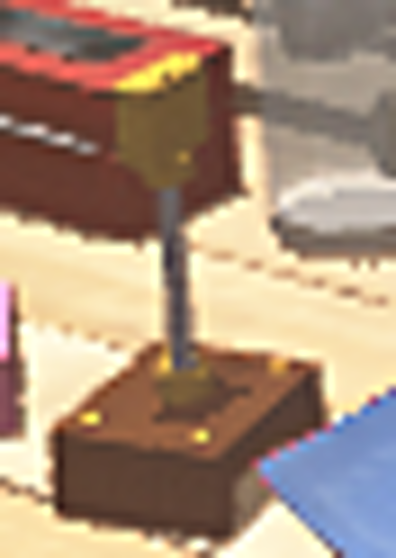

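```bash
python3 -m pendant '[[[0,0,0],[-0.038,-0.031,0],-1],[[0,0,0],[-0.038,-0.031,0],-1],[[0,0,0],[-0.038,-0.031,0],-1],[[0,0,0],[-0.038,-0.031,0],-1],[[0,0,0],[-0.038,-0.031,0],-1],[[0,0,0],[-0.038,-0.031,0],-1],[[0,0,0],[-0.038,-0.031,0],-1],[[0,0,0],[-0.038,-0.031,0],-1]]' 20
python3 -m pendant '[[[0,0,0],[-0.038,-0.031,0],-1],[[0,0,0],[-0.038,-0.031,0],-1],[[0,0,-8.5],[0,0,0],-0.3],[[0,0,-8.5],[0,0,0],-0.3],[[0,0,-8.5],[0,0,0],-0.3],[[0,0,-8.5],[0,0,0],-0.3],[[0,0,0],[0,0,0],-0.3],[[0,0,0],[0,0,0],-0.3]]'
cat >> h.py <<'E'
def goal(x,y,z,yaw):
    """tool-axis shift and turn to reach TCP xyz, tool y at yaw deg"""
    s=monitor.get_state();Rm=R.from_rotvec(s['tool_rot']).as_matrix();p=s['position']
    y0=np.degrees(np.arctan2(Rm[1,1],Rm[0,1])); c,si=np.cos(np.radians(yaw)),np.sin(np.radians(yaw))
    T=np.array([[si,c,0],[-c,si,0],[0,0,-1]])  # x=y cross z
    print('t',round(s['time'],2),'p',p.round(4),'yaw',round(y0,2),'w',round(s['grip_width'],3),'F',s['ft_force'].round(2),'T',s['torque'].round(3),'j',s['joint_positions'].round(2))
    print('shift mm',(Rm.T@(np.array([x,y,z])-p)*1000).round(1),'turn deg',np.degrees(R.from_matrix(Rm.T@T).as_rotvec()).round(2))
E
python3 -c "
from h import *
goal(.487,.1375,.117,98)"
```

```text
time: 1.1
position: [0.4491, 0.2278, 0.2223]
tool_rot: [-0.702, -3.062, 0.0]
ft_force: [0.6, 0.1, 0.7]
grip_width: 0.999
time: 2.1
position: [0.4901, 0.1404, 0.2224]
tool_rot: [0.22, -3.134, 0.0]
ft_force: [-0.3, -0.3, -0.2]
grip_width: 0.653
t 2.1 p [0.4901 0.1404 0.2224] yaw 98.03 w 0.653 F [-0.29 -0.27 -0.23] T [ 0.02  -0.008 -0.027] j [-0.61  0.02  0.28  1.8  -0.    1.32  1.39]Traceback (most recent call last):
  File "<string>", line 3, in <module>
    goal(.487,.1375,.117,98)
    ~~~~^^^^^^^^^^^^^^^^^^^^
  File "h.py", line 32, in goal
    print('shift mm',(Rm.T@(np.array([x,y,z])-p)*1000).round(1),'turn deg',np.degrees(R.from_matrix(Rm.T@T).as_rotvec()).round(2))
                                                                                      ~~~~~~~~~~~~~^^^^^^^^
  File "scipy/spatial/transform/_rotation.pyx", line 1143, in scipy.spatial.transform._rotation.Rotation.from_matrix
ValueError: Non-positive determinant (left-handed or null coordinate frame) in rotation matrix 0: [[-9.99999795e-01 -5.76172811e-04 -2.79044571e-04]
 [-5.76184468e-04  9.99999833e-01  4.16949909e-05]
 [-2.79020501e-04 -4.18557635e-05  9.99999960e-01]].
```

```bash
sed -i 's/T=np.array(\[\[si,c,0\],\[-c,si,0\]/T=np.array([[-si,c,0],[c,si,0]/' h.py
python3 -c "
from h import *
goal(.487,.1375,.117,98)
a=snap('scene','s1');b=snap('top','t1');crop(a,180,150,270,260,5.4,'c7')"
```

```text
t 2.1 p [0.4901 0.1404 0.2224] yaw 98.03 w 0.653 F [-0.29 -0.27 -0.23] T [ 0.02  -0.008 -0.027] j [-0.61  0.02  0.28  1.8  -0.    1.32  1.39]
shift mm [  3.4  -2.5 105.4] turn deg [-0.   -0.02  0.03]
```

View pics/c7.png

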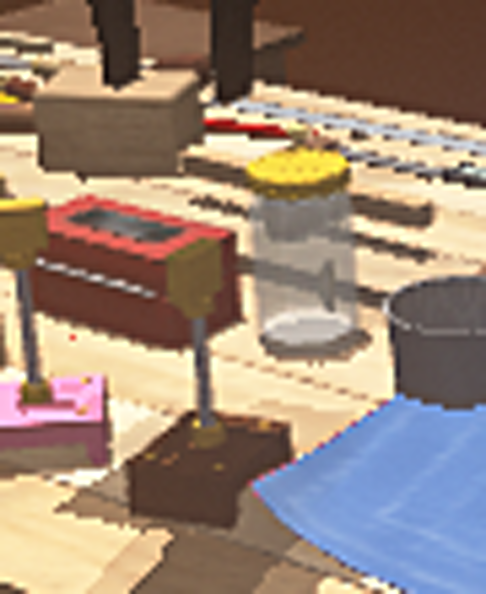

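```bash
python3 -m pendant '[[[0,0,0],[0.003,-0.0025,0.035],-0.3],[[0,0,0],[0,0,0.035],-0.3],[[0,0,0],[0,0,0.025],-0.3],[[0,0,0],[0,0,0.0105],-0.3],[[0,0,0],[0,0,0],-0.3],[[0,0,0],[0,0,0],-0.3]]'
python3 -c "
from h import *
goal(.487,.1375,.117,98)
a=snap('scene','s2');crop(a,180,150,270,260,5.4,'c8')"
```

```text
time: 2.95
position: [0.4885, 0.1379, 0.1183]
tool_rot: [-0.223, 3.132, 0.001]
ft_force: [-0.2, -0.6, 1.8]
grip_width: 0.649
t 2.95 p [0.4885 0.1379 0.1183] yaw 98.16 w 0.649 F [-0.22 -0.65  1.79] T [0.019 0.026 0.021] j [-0.6   0.1   0.29  1.94 -0.03  1.11  1.41]
shift mm [ 1.5 -0.1  1.2] turn deg [0.03 0.12 0.16]
```

View pics/c8.png

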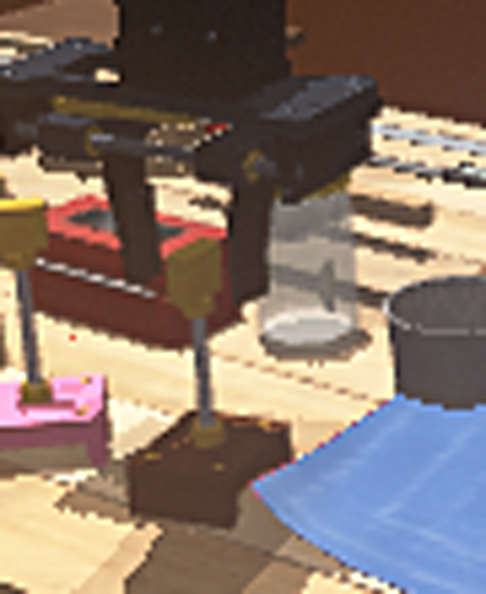

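```bash
python3 -m pendant '[[[0,0,0],[0.001,0,0.001],0.3],[[0,0,0],[0,0,0],0.6],[[0,0,0],[0,0,0],0.8],[[0,0,0],[0,0,0],1],[[0,0,0],[0,0,0],1],[[0,0,0],[0,0,0],1]]' 15
python3 -c "
from h import *
goal(.487,.1375,.117,98)
a=snap('scene','s3');crop(a,180,150,270,260,5.4,'c9');b=snap('top','t3');crop(b,170,180,240,245,8,'c10')"
```

```text
time: 3.75
position: [0.4865, 0.1375, 0.1159]
tool_rot: [0.224, -3.133, -0.0]
ft_force: [1.2, -0.1, -0.3]
grip_width: 0.16
t 3.75 p [0.4865 0.1375 0.1159] yaw 98.18 w 0.16 F [ 1.16 -0.08 -0.28] T [ 0.139 -0.015  0.013] j [-0.6   0.1   0.29  1.95 -0.03  1.1   1.41]
shift mm [-0.5 -0.1 -1.1] turn deg [ 0.01 -0.01  0.18]
```

View pics/c9.png

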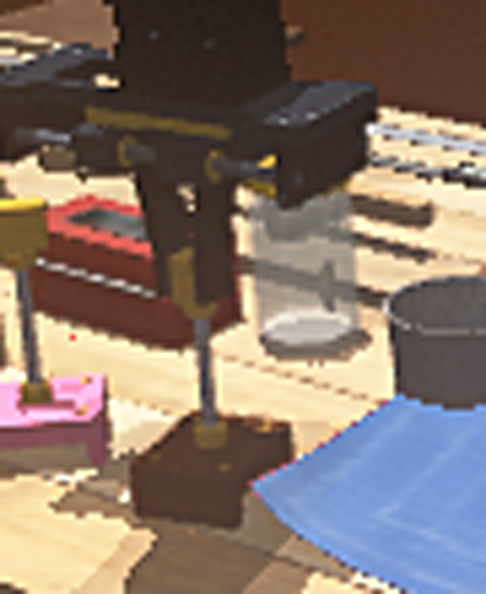

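```bash
python3 -m pendant '[[[0,0,0],[0,0,-0.005],1],[[0,0,0],[0,0,-0.01],1],[[0,0,0],[0,0,-0.015],1],[[0,0,0],[0,0,-0.015],1],[[0,0,0],[0,0,-0.015],1],[[0,0,0],[0,0,-0.015],1],[[0,0,0],[0,0,-0.01],1],[[0,0,0],[0,0,-0.005],1]]' 20
python3 -c "
from h import *
goal(.541,-.131,.206,69.5)
a=snap('scene','s4');crop(a,180,100,270,260,3.7,'c11')"
```

```text
time: 4.85
position: [0.4868, 0.1375, 0.2068]
tool_rot: [-0.224, 3.133, 0.001]
ft_force: [0.6, -0.6, -2.9]
grip_width: 0.158
t 4.85 p [0.4868 0.1375 0.2068] yaw 98.17 w 0.158 F [ 0.59 -0.65 -2.87] T [ 0.088 -0.012 -0.007] j [-0.61  0.02  0.28  1.83 -0.    1.29  1.39]
shift mm [ -15.5 -273.5    0.7] turn deg [ 0.03  0.04 28.67]
```

View pics/c11.png

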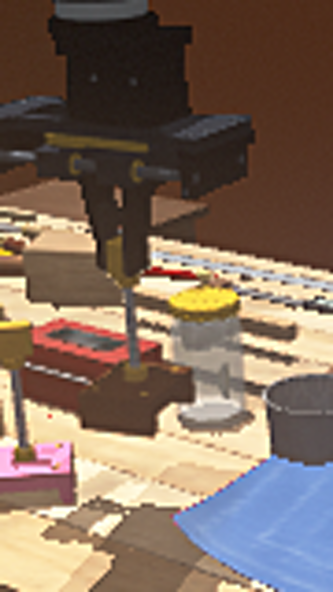

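```bash
python3 -m pendant '[[[0,0,0],[-0.001,-0.015,0],1],[[0,0,0],[-0.002,-0.04,0],1],[[0,0,0],[-0.003,-0.045,0],1],[[0,0,0],[-0.003,-0.045,0],1],[[0,0,0],[-0.003,-0.045,0],1],[[0,0,0],[-0.002,-0.045,0],1],[[0,0,0],[-0.001,-0.025,0],1],[[0,0,0],[-0.0005,-0.0135,0],1]]'
python3 -m pendant '[[[0,0,3],[0,0,0],1],[[0,0,5],[0,0,0],1],[[0,0,6],[0,0,0],1],[[0,0,6],[0,0,0],1],[[0,0,5],[0,0,0],1],[[0,0,3.5],[0,0,0],1],[[0,0,0],[0,0,0],1],[[0,0,0],[0,0,0],1]]'
python3 -c "
from h import *
goal(.541,-.131,.206,69.5)
a=snap('scene','s5');crop(a,240,100,370,285,3.2,'c12');b=snap('top','t5');crop(b,240,150,350,225,7,'c13')"
```

```text
time: 5.9
position: [0.54, -0.134, 0.2055]
tool_rot: [0.218, -3.133, 0.001]
ft_force: [-0.6, 0.9, -3.0]
grip_width: 0.159
time: 6.9
position: [0.5407, -0.1308, 0.2058]
tool_rot: [-0.552, -3.092, -0.0]
ft_force: [0.0, 0.4, -4.5]
grip_width: 0.159
t 6.9 p [ 0.5407 -0.1308  0.2058] yaw 69.77 w 0.159 F [ 0.05  0.41 -4.45] T [0.019 0.051 0.051] j [-0.34  0.14  0.58  1.73 -0.08  1.3   1.48]
shift mm [-0.4 -0.1 -0.2] turn deg [ 0.   -0.02  0.27]
```

View pics/c12.png

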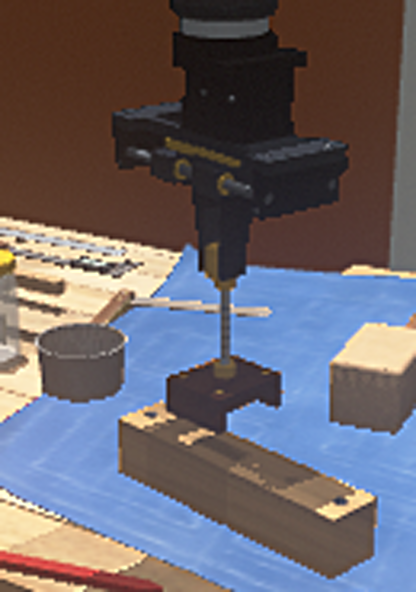

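View pics/c13.png

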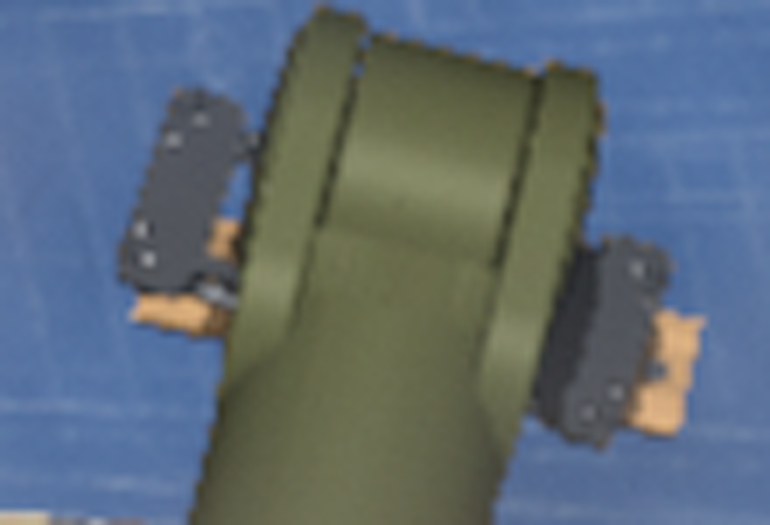

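```bash
python3 -c "
from h import *
a=load('s5');crop(a,285,205,335,240,15,'c14')
print((-a['world_to_cam'][:3,:3].T@a['world_to_cam'][:3,3]).round(3))
P,C=cloud(a,288,205,332,240); print(P[:,2].min())
"
```

```text
[-0.294 -0.638  0.55 ]
0.0006965991438053765
```

View pics/c14.png

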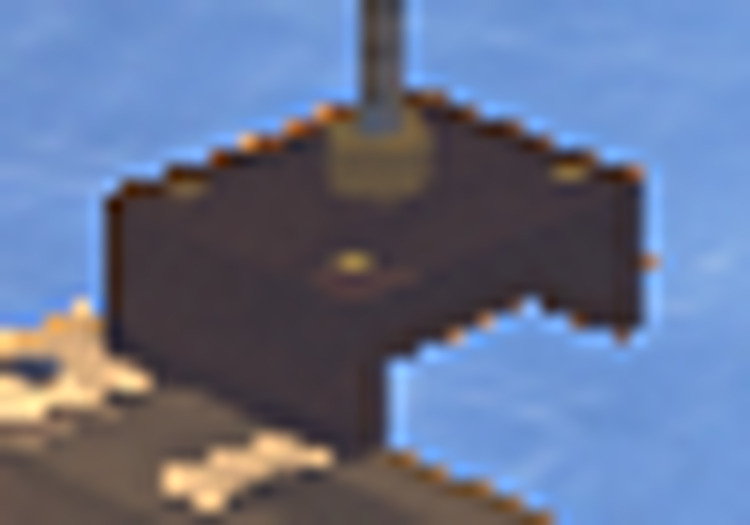

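```bash
cat >> h.py <<'E'
from scipy.optimize import least_squares
def boxfit(P,dims,zlo,x0,fixz=None,fixyaw=None):
    d=np.array(dims)/2
    def loc(q):
        c,s=np.cos(q[3]),np.sin(q[3]); D=P-np.array(q[:3]); return np.stack([D[:,0]*c+D[:,1]*s,-D[:,0]*s+D[:,1]*c,D[:,2]-zlo-d[2]],1)
    def f(q):
        a=np.abs(loc(q))-d; o=np.linalg.norm(np.maximum(a,0),axis=1)+np.minimum(a.max(1),0); return o
    r=least_squares(f,x0,loss='soft_l1',f_scale=.0015); return r.x,np.median(np.abs(f(r.x))),r
E
python3 - <<'E'
from h import *
a=load('s5');P,C=cloud(a,288,209,330,236);C=C.astype(int)
m=(C[:,2]-C[:,0]<25)&(C.max(1)<95)&(P[:,2]>.08)&(P[:,2]<.13)&(np.hypot(P[:,0]-.541,P[:,1]+.131)<.06)
Q=P[m];print(len(Q),Q.min(0),Q.max(0))
for y0 in(-10,-16):
    x,e,r=boxfit(Q,(.073,.060,.030),0,[.541,-.131,.089,np.radians(y0)]);print('saddle',x[:3].round(4),np.degrees(x[3]).round(2),e)
s=load('scene0');P,C=cloud(s,270,220,362,282);C=C.astype(int)
m=(C[:,2]-C[:,0]<10)&(P[:,2]>.006)&(P[:,2]<.07)&(np.hypot(P[:,0]-.536,P[:,1]+.15)<.13)
Q=P[m]
x,e,r=boxfit(Q,(.05,.24,.055),0,[.536,-.15,0,np.radians(-13.3)]);print('timber',len(Q),x[:3].round(4),np.degrees(x[3]).round(2),e)
c,sn=np.cos(x[3]),np.sin(x[3]);print('mortise',x[0]-.02*sn,x[1]+.02*c)
t=load('top0');P,C=cloud(t,255,172,346,216)
Q=P[(P[:,2]>.03)&(P[:,2]<.065)]
x,e,r=boxfit(Q,(.05,.24,.055),0,[.536,-.15,0,np.radians(-13.3)]);print('timber top',len(Q),x[:3].round(4),np.degrees(x[3]).round(2),e)
E
```

```text
507 [ 0.5020113  -0.1701741   0.09095483] [ 0.58481112 -0.09702432  0.12803679]
saddle [ 0.5458 -0.1328  0.0907] -12.13 0.0006955297040124944
saddle [ 0.5458 -0.1328  0.0907] -12.13 0.0006955610505860257
timber 2232 [ 0.5417 -0.1505  0.0008] -13.35 0.000742966201715406
mortise 0.5462997815336933 -0.13107157237359474
timber top 1255 [ 5.366e-01 -1.497e-01  2.000e-04] -13.41 0.002067788842840805
```

```bash
python3 -m pendant '[[[0,0,1.2],[0,0.001,0.005],1],[[0,0,0],[0,0,0.01],1],[[0,0,0],[0,0,0.01],1],[[0,0,0],[0,0,0.003],1],[[0,0,0],[0,0,0],1],[[0,0,0],[0,0,0],1]]'
python3 - <<'E'
from h import *
goal(.541,-.131,.1569,69)
a=snap('scene','s6');crop(a,275,200,345,260,10,'c15')
P,C=cloud(a,280,212,338,252);C=C.astype(int)
m=(C[:,2]-C[:,0]<25)&(C.max(1)<95)&(P[:,2]>.066)&(P[:,2]<.1)&(np.hypot(P[:,0]-.545,P[:,1]+.131)<.05)
Q=P[m]
x,e,r=boxfit(Q,(.073,.060,.030),0,[.545,-.131,.06,np.radians(-13)]);print('saddle',len(Q),x[:3].round(4),np.degrees(x[3]).round(2),e)
d=x[:2]-[.5417,-.1505];print(d@[.973,-.231],d@[.231,.973])
E
```

```text
time: 7.75
position: [0.5414, -0.1302, 0.1784]
tool_rot: [0.587, 3.086, 0.0]
ft_force: [0.7, 0.1, -3.7]
grip_width: 0.162
t 7.75 p [ 0.5414 -0.1302  0.1784] yaw 68.47 w 0.162 F [ 0.7   0.07 -3.72] T [0.024 0.006 0.029] j [-0.34  0.16  0.58  1.77 -0.09  1.24  1.47]
shift mm [ 0.1 -0.9 21.5] turn deg [ 0.01  0.04 -0.53]
saddle 496 [ 0.5464 -0.1323  0.0634] -14.15 0.0007564957363948681
0.00037393382782131005 0.018808829484501414
```

View pics/c15.png

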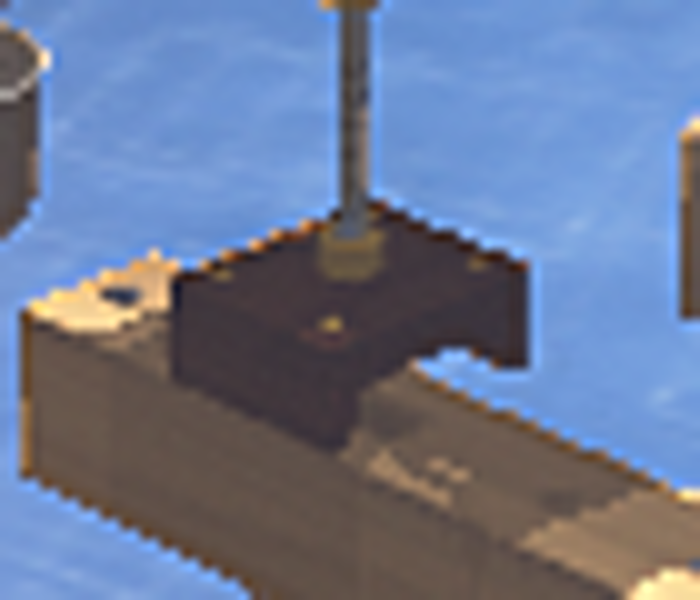

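```bash
python3 -m pendant '[[[0,0,-0.4],[0,0,0.003],1],[[0,0,0],[0,0,0.003],1],[[0,0,0],[0,0,0.003],1],[[0,0,0],[0,0,0.002],1],[[0,0,0],[0,0,0.002],1],[[0,0,0],[0,0,0],1]]'
python3 -c "
from h import *
goal(.541,-.131,.1569,69)"
python3 -m pendant '[[[0,0,0],[0,0,0.001],1],[[0,0,0],[0,0,0.001],1],[[0,0,0],[0,0,0],1]]'
python3 - <<'E'
from h import *
goal(.541,-.131,.1569,69)
a=snap('scene','s7');crop(a,275,200,345,260,10,'c16')
E
```

```text
time: 8.55
position: [0.5411, -0.1301, 0.1649]
tool_rot: [-0.576, -3.088, -0.0]
ft_force: [-0.3, 0.2, -4.2]
grip_width: 0.154
t 8.55 p [ 0.5411 -0.1301  0.1649] yaw 68.87 w 0.154 F [-0.3   0.21 -4.23] T [0.025 0.026 0.004] j [-0.33  0.17  0.58  1.78 -0.1   1.22  1.48]
shift mm [-0.3 -0.9  8. ] turn deg [ 0.   -0.01 -0.13]
time: 8.93
position: [0.5411, -0.1301, 0.163]
tool_rot: [-0.576, -3.088, -0.0]
ft_force: [-0.0, -0.1, -3.9]
grip_width: 0.155
t 8.93 p [ 0.5411 -0.1301  0.163 ] yaw 68.87 w 0.155 F [-0.01 -0.14 -3.9 ] T [-0.042  0.064 -0.059] j [-0.33  0.17  0.58  1.78 -0.1   1.21  1.48]
shift mm [-0.2 -0.9  6.1] turn deg [ 0.   -0.01 -0.13]
```

View pics/c16.png

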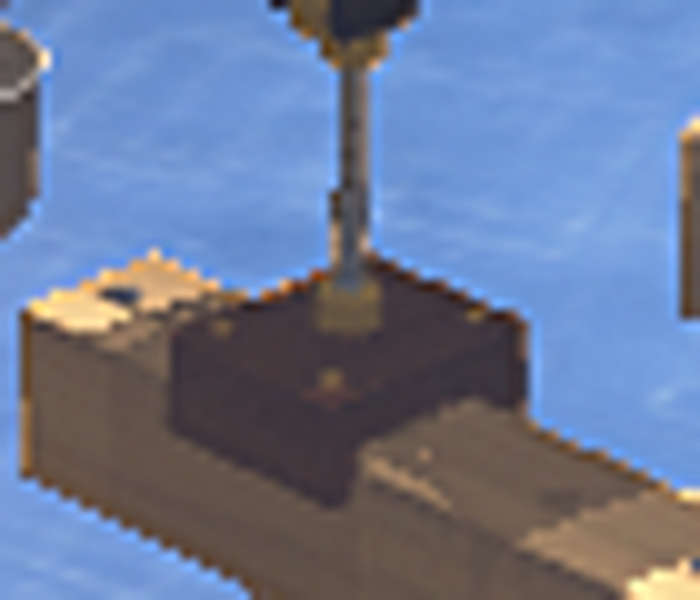

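It's over the timber and hanging freely. I'll go on in 1 mm steps.

```bash
python3 -m pendant '[[[0,0,0],[0,0,0.001],1],[[0,0,0],[0,0,0.001],1],[[0,0,0],[0,0,0.001],1],[[0,0,0],[0,0,0.001],1],[[0,0,0],[0,0,0],1]]' 15
python3 -m pendant '[[[0,0,0],[0,0,0.001],1],[[0,0,0],[0,0,0.001],1],[[0,0,0],[0,0,0],1]]'
python3 -m pendant '[[[0,0,0],[0,0,0.001],1],[[0,0,0],[0,0,0.001],1],[[0,0,0],[0,0,0],1]]'
python3 - <<'E'
from h import *
goal(.541,-.131,.1569,69)
a=snap('scene','s8');crop(a,275,200,345,260,10,'c17')
P,C=cloud(a,280,212,338,256);C=C.astype(int)
m=(C[:,2]-C[:,0]<25)&(C.max(1)<80)&(P[:,2]>.048)&(P[:,2]<.085)&(np.hypot(P[:,0]-.545,P[:,1]+.131)<.05)
Q=P[m]
x,e,r=boxfit(Q,(.073,.060,.030),0,[.545,-.131,.043,np.radians(-13)]);print('saddle',len(Q),x[:3].round(4),np.degrees(x[3]).round(2),e)
E
```

```text
time: 9.6
position: [0.5411, -0.1301, 0.1589]
tool_rot: [-0.576, -3.088, 0.0]
ft_force: [0.4, -0.6, -4.2]
grip_width: 0.16
time: 9.98
position: [0.5412, -0.1301, 0.157]
tool_rot: [0.576, 3.088, 0.0]
ft_force: [0.1, -0.1, -3.5]
grip_width: 0.16
time: 10.35
position: [0.5414, -0.1302, 0.1556]
tool_rot: [0.576, 3.088, 0.0]
ft_force: [-2.2, 0.5, 2.7]
grip_width: 0.16
t 10.35 p [ 0.5414 -0.1302  0.1556] yaw 68.87 w 0.16 F [-2.23  0.5   2.7 ] T [0.159 0.47  0.014] j [-0.33  0.18  0.58  1.79 -0.11  1.2   1.48]
shift mm [ 0.  -0.9 -1.3] turn deg [ 0.02  0.03 -0.13]
saddle 438 [ 0.5462 -0.1323  0.0419] -13.31 0.0007276022230315871
```

View pics/c17.png

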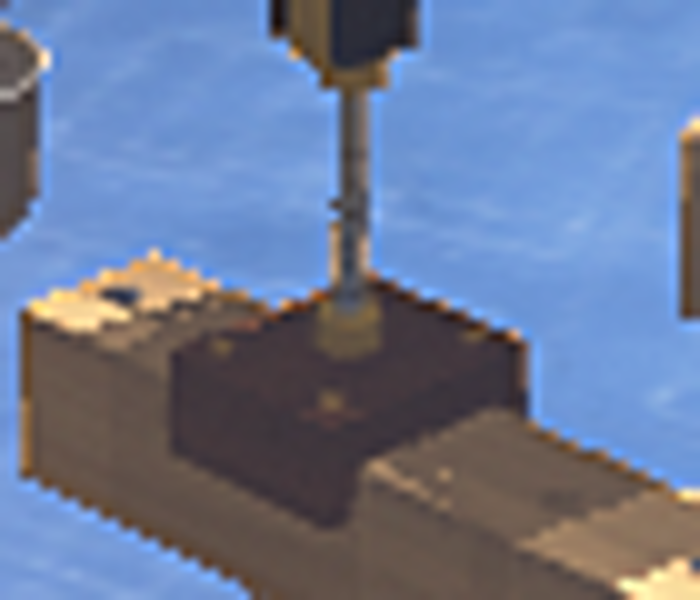

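```bash
python3 -m pendant '[[[0,0,0],[0,0,0.0015],1],[[0,0,0],[0,0,0.0015],1],[[0,0,0],[0,0,0.0015],1],[[0,0,0],[0,0,0.0015],1],[[0,0,0],[0,0,0],1]]'
python3 -m pendant '[[[0,0,0],[0,0,0.0015],1],[[0,0,0],[0,0,0.0015],1],[[0,0,0],[0,0,0.0015],1],[[0,0,0],[0,0,0.0005],1],[[0,0,0],[0,0,0],1]]'
python3 - <<'E'
from h import *
goal(.541,-.131,.1439,69)
a=snap('scene','s9');crop(a,275,180,345,240,10,'c18')
E
```

```text
time: 11.02
position: [0.5412, -0.1301, 0.1488]
tool_rot: [-0.576, -3.088, 0.0]
ft_force: [-0.7, 1.0, 1.4]
grip_width: 0.154
time: 11.65
position: [0.5412, -0.1301, 0.144]
tool_rot: [0.576, 3.088, 0.0]
ft_force: [-1.3, 1.3, 2.2]
grip_width: 0.16
t 11.65 p [ 0.5412 -0.1301  0.144 ] yaw 68.87 w 0.16 F [-1.34  1.27  2.23] T [ 0.189  0.212 -0.014] j [-0.33  0.19  0.58  1.81 -0.11  1.18  1.49]
shift mm [-0.1 -0.9  0.1] turn deg [ 0.    0.01 -0.13]
```

View pics/c18.png

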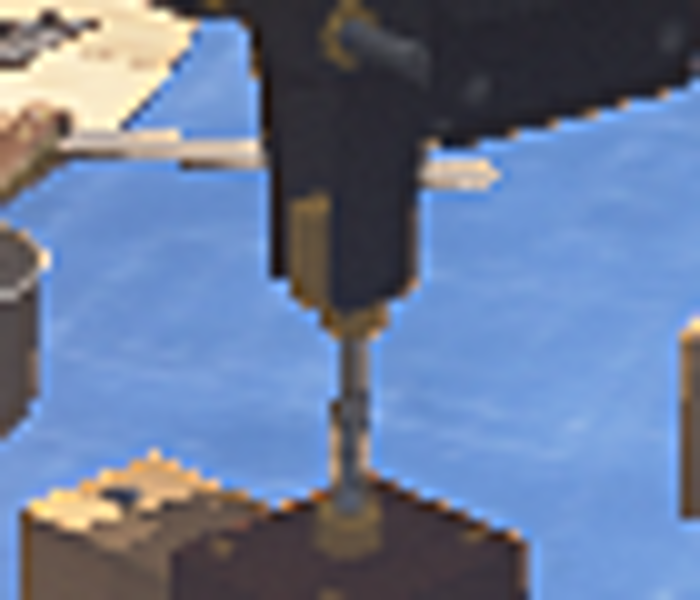

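```bash
python3 -m pendant '[[[0,0,0],[0,0,0.001],1],[[0,0,0],[0,0,0.001],1],[[0,0,0],[0,0,0.001],1],[[0,0,0],[0,0,0],1]]'
```

```text
time: 12.2
position: [0.5412, -0.1301, 0.1409]
tool_rot: [0.576, 3.088, 0.0]
ft_force: [-1.1, 0.8, 1.0]
grip_width: 0.163
```

```bash
python3 -m pendant '[[[0,0,0],[0,0,0.0005],1],[[0,0,0],[0,0,0.0005],1],[[0,0,0],[0,0,0],1]]'
```

```text
time: 12.58
position: [0.5412, -0.1301, 0.14]
tool_rot: [0.576, 3.088, 0.0]
ft_force: [-0.5, 0.5, 1.7]
grip_width: 0.156
```

```bash
python3 -m pendant '[[[0,0,0],[0,0,0.0005],1],[[0,0,0],[0,0,0.0005],1],[[0,0,0],[0,0,0],1]]'
```

```text
time: 12.95
position: [0.5412, -0.1301, 0.139]
tool_rot: [0.576, 3.088, 0.0]
ft_force: [-0.4, 1.5, 2.0]
grip_width: 0.16
```

```bash
python3 -m pendant '[[[0,0,0],[0,0,0.0005],1],[[0,0,0],[0,0,0.0005],1],[[0,0,0],[0,0,0],1]]'
```

```text
time: 13.32
position: [0.5412, -0.1301, 0.138]
tool_rot: [0.576, 3.088, 0.0]
ft_force: [-1.6, 1.0, 2.6]
grip_width: 0.159
```

```bash
python3 -m pendant '[[[0,0,0],[0,0,0.0005],1],[[0,0,0],[0,0,0.0005],1],[[0,0,0],[0,0,0],1]]'
```

```text
time: 13.7
position: [0.5412, -0.1301, 0.137]
tool_rot: [-0.576, -3.088, -0.0]
ft_force: [-1.4, 1.5, 2.8]
grip_width: 0.159
```

```bash
python3 -m pendant '[[[0,0,0],[0,0,0.0005],1],[[0,0,0],[0,0,0.0005],1],[[0,0,0],[0,0,0],1]]'
```

```text
time: 14.08
position: [0.5412, -0.1301, 0.136]
tool_rot: [-0.576, -3.088, -0.0]
ft_force: [-1.7, 0.8, 2.5]
grip_width: 0.161
```

```bash
python3 -m pendant '[[[0,0,0],[0,0,0.0005],1],[[0,0,0],[0,0,0.0005],1],[[0,0,0],[0,0,0],1]]'
```

```text
time: 14.45
position: [0.5412, -0.1301, 0.135]
tool_rot: [0.576, 3.088, 0.0]
ft_force: [-0.7, 0.8, 1.6]
grip_width: 0.161
```

```bash
python3 -m pendant '[[[0,0,0],[0,0,0.0005],1],[[0,0,0],[0,0,0.0005],1],[[0,0,0],[0,0,0],1]]'
```

```text
time: 14.82
position: [0.5412, -0.1301, 0.134]
tool_rot: [0.576, 3.088, 0.0]
ft_force: [-1.3, 1.1, 2.1]
grip_width: 0.161
```

```bash
python3 -m pendant '[[[0,0,0],[0,0,0.0005],1],[[0,0,0],[0,0,0.0005],1],[[0,0,0],[0,0,0],1]]'
```

```text
time: 15.2
position: [0.5412, -0.1301, 0.133]
tool_rot: [0.576, 3.088, 0.0]
ft_force: [-1.0, 1.4, 3.1]
grip_width: 0.162
```

```bash
python3 -m pendant '[[[0,0,0],[0,0,0.0005],1],[[0,0,0],[0,0,0.0005],1],[[0,0,0],[0,0,0],1]]'
```

```text
time: 15.58
position: [0.5412, -0.1301, 0.132]
tool_rot: [0.576, 3.088, 0.0]
ft_force: [-1.5, 0.4, 1.7]
grip_width: 0.164
```

```bash
python3 -m pendant '[[[0,0,0],[0,0,0.0005],1],[[0,0,0],[0,0,0.0005],1],[[0,0,0],[0,0,0],1]]'
```

```text
time: 15.95
position: [0.5412, -0.1301, 0.131]
tool_rot: [-0.576, -3.088, -0.0]
ft_force: [-0.6, 1.3, 2.3]
grip_width: 0.161
```

```bash
python3 -m pendant '[[[0,0,0],[0,0,0.0005],1],[[0,0,0],[0,0,0.0005],1],[[0,0,0],[0,0,0],1]]'
```

```text
time: 16.32
position: [0.5412, -0.1301, 0.13]
tool_rot: [0.576, 3.088, 0.0]
ft_force: [-1.2, 1.8, 2.9]
grip_width: 0.162
```

```bash
python3 -m pendant '[[[0,0,0],[0,0,0.0005],1],[[0,0,0],[0,0,0.0005],1],[[0,0,0],[0,0,0],1]]'
```

```text
time: 16.7
position: [0.5412, -0.1301, 0.129]
tool_rot: [0.576, 3.088, 0.0]
ft_force: [-1.6, 0.8, 2.4]
grip_width: 0.161
```

```bash
python3 -c "
from h import *
a=snap('scene','s10');crop(a,275,180,345,240,10,'c19')"
```

```text
(no output)
```

View pics/c19.png

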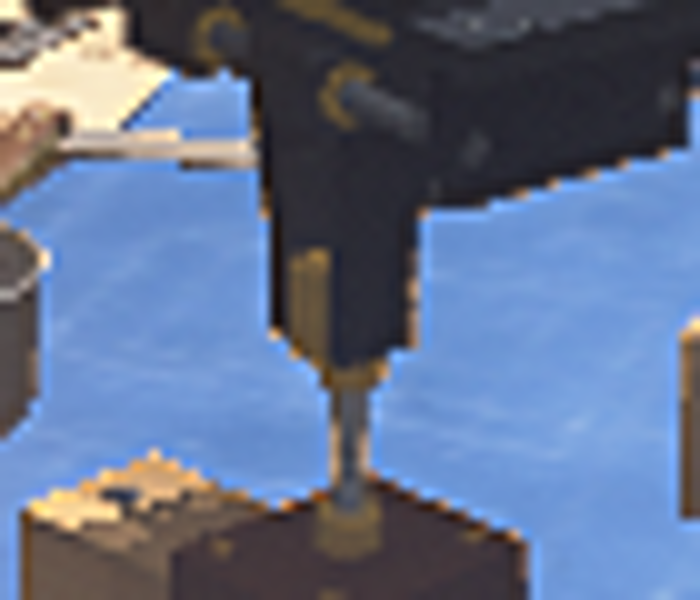

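Rod and thumb move down together. The thumb piece is still in the same place between the fingers, its face at crop (310,300), and the saddle is unmoved. I'll continue.

```bash
python3 -m pendant '[[[0,0,0],[0,0,0.0005],1],[[0,0,0],[0,0,0.0005],1],[[0,0,0],[0,0,0],1]]'
```

```text
time: 17.12
position: [0.5412, -0.1301, 0.128]
tool_rot: [0.576, 3.088, 0.0]
ft_force: [-0.9, 1.5, 2.5]
grip_width: 0.157
```

```bash
python3 -m pendant '[[[0,0,0],[0,0,0.0005],1],[[0,0,0],[0,0,0.0005],1],[[0,0,0],[0,0,0],1]]'
```

```text
time: 17.5
position: [0.5413, -0.1301, 0.1274]
tool_rot: [0.576, 3.088, 0.0]
ft_force: [-2.2, 0.7, 4.9]
grip_width: 0.161
```

```bash
python3 -m pendant '[[[0,0,0],[0,0,0.0003],1],[[0,0,0],[0,0,0],1]]'; python3 -c "
from h import *
goal(.541,-.131,.1269,69)"
```

```text
time: 17.75
position: [0.5414, -0.1301, 0.1273]
tool_rot: [0.576, 3.088, 0.0]
ft_force: [-2.2, 2.2, 6.1]
grip_width: 0.158
t 17.75 p [ 0.5414 -0.1301  0.1273] yaw 68.87 w 0.158 F [-2.16  2.21  6.13] T [ 0.341  0.546 -0.039] j [-0.32  0.21  0.58  1.82 -0.12  1.14  1.5 ]
shift mm [ 0.1 -0.9  0.4] turn deg [ 0.02  0.03 -0.13]
```

The tip is bearing on the bottom: Fz rose from 2.3 N to 6.1 N, so about 4 N at the tip. Now I'll turn clockwise in small checked batches.

```bash
python3 -m pendant '[[[0,0,4],[0,0,0],1],[[0,0,4],[0,0,0],1],[[0,0,4],[0,0,0],1],[[0,0,0],[0,0,0],1]]'; python3 -c "
from h import *
goal(.5412,-.1301,.1268,-7)"
```

```text
time: 18.25
position: [0.5416, -0.1297, 0.1273]
tool_rot: [0.896, 3.01, 0.001]
ft_force: [-0.9, 2.7, 6.8]
grip_width: 0.159
t 18.25 p [ 0.5416 -0.1297  0.1273] yaw 56.86 w 0.159 F [-0.89  2.7   6.77] T [ 0.498  0.453 -0.008] j [-0.35  0.21  0.6   1.83 -0.13  1.14  1.29]
shift mm [ 0.1 -0.6  0.5] turn deg [ 6.000e-02 -1.000e-02  6.386e+01]
```

```bash
python3 -m pendant '[[[0,0,5],[0,0,0],1],[[0,0,5],[0,0,0],1],[[0,0,5],[0,0,0],1],[[0,0,5],[0,0,0],1],[[0,0,0],[0,0,0],1]]'; python3 -c "
from h import *
goal(.5412,-.1301,.1268,-7)"
```

```text
time: 18.88
position: [0.5424, -0.1293, 0.1274]
tool_rot: [1.402, 2.809, 0.003]
ft_force: [1.3, 2.9, 5.6]
grip_width: 0.162
t 18.88 p [ 0.5424 -0.1293  0.1274] yaw 36.96 w 0.162 F [1.33 2.9  5.64] T [ 0.826 -0.163  0.004] j [-0.38  0.22  0.64  1.83 -0.14  1.14  0.95]
shift mm [ 0.1 -1.4  0.6] turn deg [ 1.600e-01 -1.000e-02  4.396e+01]
```

```bash
python3 -m pendant '[[[0,0,5],[0,0,0],1],[[0,0,5],[0,0,0],1],[[0,0,5],[0,0,0],1],[[0,0,5],[0,0,0],1],[[0,0,0],[0,0,0],1]]'; python3 -c "
from h import *
goal(.5412,-.1301,.1268,-7)
a=snap('scene','s11');crop(a,265,180,355,260,8,'c20')"
```

```text
time: 19.5
position: [0.5425, -0.1296, 0.1274]
tool_rot: [1.867, 2.524, 0.003]
ft_force: [1.2, 3.1, 5.2]
grip_width: 0.159
t 19.5 p [ 0.5425 -0.1296  0.1274] yaw 17.03 w 0.159 F [1.19 3.1  5.22] T [ 0.766 -0.561 -0.046] j [-0.42  0.22  0.69  1.83 -0.16  1.14  0.62]
shift mm [-0.1 -1.4  0.6] turn deg [ 1.700e-01 -1.000e-02  2.403e+01]
```

View pics/c20.png

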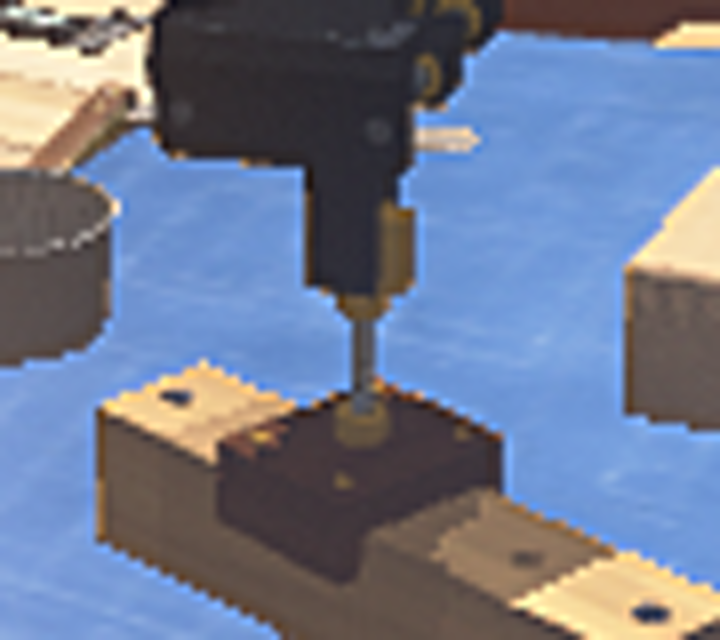

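```bash
python3 -m pendant '[[[0,0,5],[0,0,0],1],[[0,0,5],[0,0,0],1],[[0,0,5],[0,0,0],1],[[0,0,3],[0,0,0],1],[[0,0,0],[0,0,0],1]]'; python3 -c "
from h import *
goal(.5412,-.1301,.1268,-7)"
```

```text
time: 20.18
position: [0.5428, -0.1299, 0.1274]
tool_rot: [2.238, 2.201, 0.004]
ft_force: [3.9, 3.7, 4.6]
grip_width: 0.158
t 20.18 p [ 0.5428 -0.1299  0.1274] yaw -0.96 w 0.158 F [3.92 3.69 4.6 ] T [ 0.573 -1.178  0.014] j [-0.46  0.23  0.73  1.83 -0.17  1.14  0.31]
shift mm [-0.2 -1.6  0.6] turn deg [ 0.2  -0.01  6.04]
```

```bash
python3 -m pendant '[[[0,0,2],[0.0003,0.0003,0.0002],1],[[0,0,2],[0,0,0],1],[[0,0,0],[0,0,0],1]]'; python3 -c "
from h import *
goal(.5412,-.1301,.1268,-7)"
```

```text
time: 20.55
position: [0.543, -0.1298, 0.1273]
tool_rot: [2.314, 2.121, 0.004]
ft_force: [4.3, 2.2, 5.6]
grip_width: 0.161
t 20.55 p [ 0.543  -0.1298  0.1273] yaw -4.99 w 0.161 F [4.35 2.18 5.6 ] T [ 0.608 -1.095  0.041] j [-0.46  0.23  0.74  1.83 -0.17  1.14  0.25]
shift mm [-0.4 -1.8  0.5] turn deg [ 0.2  -0.01  2.01]
```

```bash
python3 -m pendant '[[[0,0,2],[0,0.0003,0],1],[[0,0,2],[0,0,0],1],[[0,0,0],[0,0,0],1]]'; python3 -c "
from h import *
goal(.5412,-.1301,.1268,-7)
print(monitor.get_state()['joint_torque'].round(3))
a=snap('scene','s12');crop(a,265,180,355,260,8,'c21')
P,C=cloud(a,280,212,338,256);C=C.astype(int)
m=(C[:,2]-C[:,0]<25)&(C.max(1)<80)&(P[:,2]>.048)&(P[:,2]<.085)&(np.hypot(P[:,0]-.545,P[:,1]+.131)<.05)
Q=P[m]
x,e,r=boxfit(Q,(.073,.060,.030),0,[.545,-.131,.043,np.radians(-13)]);print('saddle',len(Q),x[:3].round(4),np.degrees(x[3]).round(2),e)
"
```

```text
time: 20.92
position: [0.5432, -0.1299, 0.1273]
tool_rot: [2.387, 2.039, 0.004]
ft_force: [4.5, 2.6, 4.6]
grip_width: 0.158
t 20.93 p [ 0.5432 -0.1299  0.1273] yaw -8.99 w 0.158 F [4.48 2.59 4.62] T [ 0.566 -1.045 -0.034] j [-0.47  0.23  0.75  1.83 -0.17  1.15  0.18]
shift mm [-0.5 -2.   0.5] turn deg [ 0.19 -0.01 -1.99]
[  1.909 -29.539   6.421 -23.97    1.308   1.271  -0.079]
saddle 430 [ 0.5452 -0.1343  0.0419] -16.21 0.000674092303873608
```

View pics/c21.png

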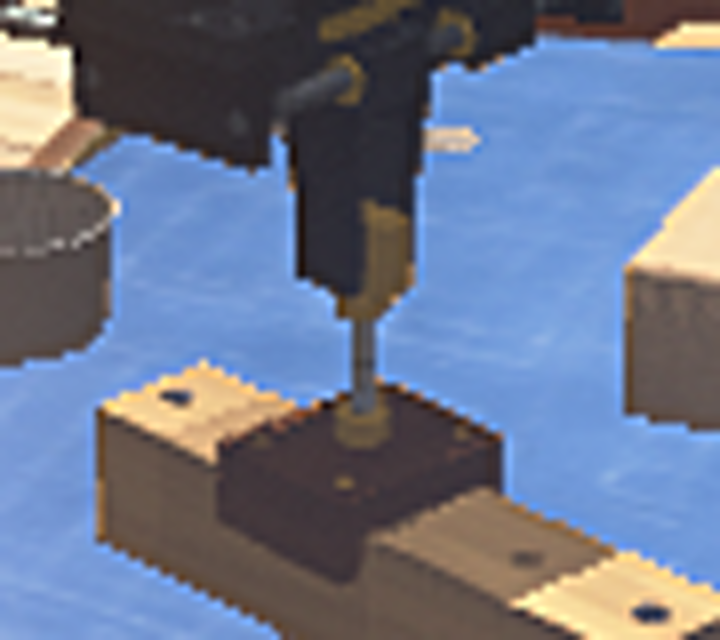

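```bash
python3 -m pendant '[[[0,0,0],[0.0002,0.0005,0.0002],1],[[0,0,0],[0,0,0],1],[[0,0,0],[0,0,0],1]]'; python3 -c "
from h import *
goal(.5432,-.1299,.1268,-9)"
```

```text
time: 21.35
position: [0.5434, -0.1299, 0.1273]
tool_rot: [2.387, 2.039, 0.003]
ft_force: [2.8, 2.0, 7.0]
grip_width: 0.157
t 21.35 p [ 0.5434 -0.1299  0.1273] yaw -8.99 w 0.157 F [2.79 1.97 6.96] T [ 0.588 -0.711 -0.004] j [-0.47  0.23  0.75  1.83 -0.17  1.15  0.18]
shift mm [-0.1 -0.2  0.5] turn deg [ 0.15 -0.03  0.01]
```

```bash
python3 -m pendant '[[[0,0,1.5],[0.0004,0.0006,0],1],[[0,0,0],[0,0,0],1],[[0,0,0],[0,0,0],1]]'; python3 -c "
from h import *
goal(.5432,-.1299,.1268,-9)
a=snap('scene','s13')
P,C=cloud(a,280,212,338,256);C=C.astype(int)
m=(C[:,2]-C[:,0]<25)&(C.max(1)<80)&(P[:,2]>.048)&(P[:,2]<.085)&(np.hypot(P[:,0]-.545,P[:,1]+.131)<.05)
Q=P[m]
x,e,r=boxfit(Q,(.073,.060,.030),0,[.545,-.131,.043,np.radians(-13)]);print('saddle',len(Q),x[:3].round(4),np.degrees(x[3]).round(2),e)
"
```

```text
time: 21.72
position: [0.5437, -0.1299, 0.1272]
tool_rot: [2.414, 2.008, 0.002]
ft_force: [1.6, 1.7, 8.2]
grip_width: 0.159
t 21.73 p [ 0.5437 -0.1299  0.1272] yaw -10.5 w 0.159 F [1.63 1.7  8.25] T [ 0.497 -0.476 -0.024] j [-0.47  0.24  0.75  1.83 -0.18  1.15  0.16]
shift mm [-0.1 -0.5  0.4] turn deg [ 0.11 -0.   -1.5 ]
saddle 431 [ 0.5454 -0.1341  0.042 ] -16.01 0.0007995989661756034
```

```bash
python3 -m pendant '[[[0,0,0],[0,0,0],0.6],[[0,0,0],[0,0,0],0.5],[[0,0,0],[0,0,0],0.3],[[0,0,0],[0,0,0],0],[[0,0,0],[0,0,0],-0.2],[[0,0,0],[0,0,0],-0.3],[[0,0,0],[0,0,0],-0.3]]'; python3 -c "
from h import *
goal(.5437,-.1299,.22,-10.5)
a=snap('scene','s14');crop(a,265,180,355,260,8,'c22')
P,C=cloud(a,280,212,338,256);C=C.astype(int)
m=(C[:,2]-C[:,0]<25)&(C.max(1)<80)&(P[:,2]>.048)&(P[:,2]<.085)&(np.hypot(P[:,0]-.545,P[:,1]+.131)<.05)
Q=P[m]
x,e,r=boxfit(Q,(.073,.060,.030),0,[.545,-.131,.043,np.radians(-13)]);print('saddle',len(Q),x[:3].round(4),np.degrees(x[3]).round(2),e)
"
```

```text
time: 22.65
position: [0.543, -0.1294, 0.1264]
tool_rot: [-2.418, -2.006, -0.0]
ft_force: [0.3, 0.2, 0.7]
grip_width: 0.637
t 22.65 p [ 0.543  -0.1294  0.1264] yaw -10.62 w 0.637 F [0.34 0.2  0.65] T [-0.064  0.019 -0.033] j [-0.47  0.24  0.75  1.83 -0.18  1.15  0.15]
shift mm [ -0.3   0.8 -93.6] turn deg [ 0.   -0.   -0.12]
saddle 417 [ 0.5455 -0.1339  0.0419] -16.18 0.0006297840873986833
```

View pics/c22.png

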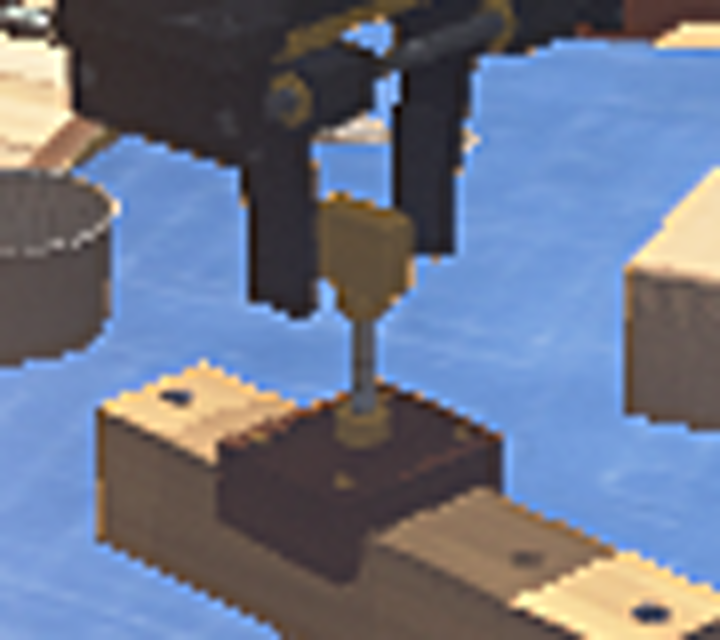

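```bash
python3 -m pendant '[[[0,0,0],[0,0,-0.01],-0.3],[[0,0,0],[0,0,-0.02],-0.3],[[0,0,0],[0,0,-0.03],-0.3],[[0,0,0],[0,0,-0.03],-0.3],[[0,0,0],[0,0,-0.01],-0.3],[[0,0,0],[0,0,0],-0.3],[[0,0,0],[0,0,0],-0.3]]'; python3 -c "
from h import *
goal(.5437,-.1299,.22,-10.5)
a=snap('scene','s15');crop(a,180,150,390,310,3.8,'c23')
P,C=cloud(a,280,205,338,256);C=C.astype(int)
m=(C[:,2]-C[:,0]<25)&(C.max(1)<110)&(P[:,2]>.048)&(P[:,2]<.085)&(np.hypot(P[:,0]-.545,P[:,1]+.131)<.05)
Q=P[m]
x,e,r=boxfit(Q,(.073,.060,.030),0,[.545,-.131,.043,np.radians(-13)]);print('saddle',len(Q),x[:3].round(4),np.degrees(x[3]).round(2),e)
P,C=cloud(a,290,190,330,225);Q=P[(P[:,2]>.128)&(P[:,2]<.17)&(np.hypot(P[:,0]-.547,P[:,1]+.131)<.03)];print('thumb',rect(Q),np.percentile(Q[:,2],[2,98]))
b=load('scene0');d=np.abs(a['color'].astype(int)-b['color']).max(2)
"
```

```text
time: 23.58
position: [0.5423, -0.1292, 0.2252]
tool_rot: [-2.417, -2.005, 0.002]
ft_force: [0.6, -0.5, -0.3]
grip_width: 0.651
t 23.57 p [ 0.5423 -0.1292  0.2252] yaw -10.62 w 0.651 F [ 0.64 -0.49 -0.27] T [-0.043  0.07  -0.007] j [-0.51  0.14  0.77  1.7  -0.1   1.34  0.09]
shift mm [-0.4  1.5  5.2] turn deg [-0.11  0.01 -0.12]
saddle 470 [ 0.5455 -0.1342  0.0423] -16.11 0.0008003423621653211
thumb (array([ 0.542 , -0.1344]), [0.0134, 0.035], [-5.1, 84.9], 135) [0.12887616 0.15333603]
```

View pics/c23.png

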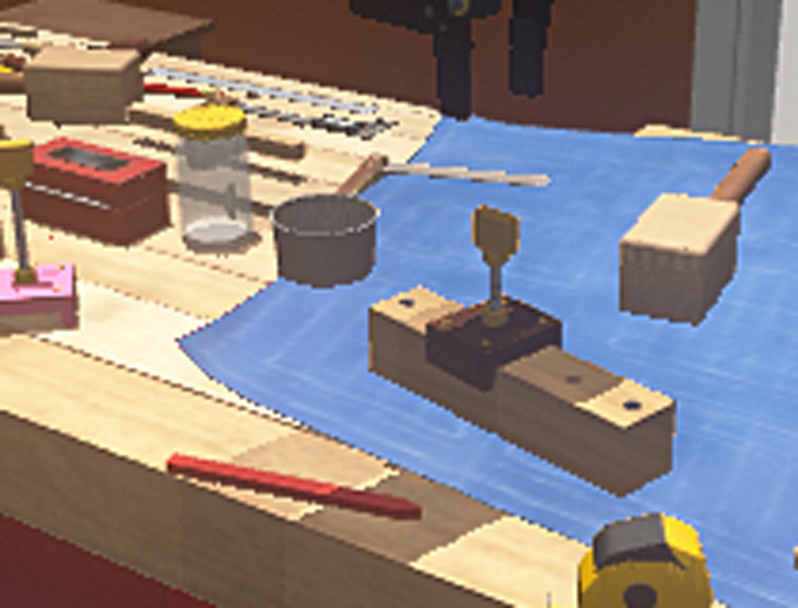

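```bash
python3 -c "
from bench import order
print(order.close_job())"
```

```text
the job is handed in; nothing more can be done
None
```

I seated the dark wooden gauge over the long mortise, pushed the rod down to the bottom and turned the thumb piece to lock. I then let go and handed the job in at about 23.6 s. No verdict came back.

- **Seating:** the saddle measured 41 to 41.5 mm above the timber's underside, after taking off the 0.8 mm offset the timber itself showed in that camera. It looks level in the last picture.
- **Tip:** Fz rose from about 2.3 N while the rod was sliding to 6.1 N at contact, and was 8.2 N at most in my readings. That puts the tip at about 4 to 6 N, well under 18 N. The mortise is roughly 31 mm deep.
- **Lock:** I turned the thumb piece about 79° clockwise with the tip still bearing. I put the lock at about 1.47 rad from the gripper angle. A rougher depth-image reading after release gave about 1.38 rad.
- **Bystanders:** the cup, pencil and tape measure look unmoved in the last picture. The chisel was outside that crop, and I never went near it.

Two things are not perfect:
- **Squareness:** the saddle turned about 3° in its cheek clearance during locking, so it is home but not exactly square (−16.1° against the timber's −13.4°).
- **Tip after release:** I could not measure tip contact once the fingers opened. I infer it from the rod not having been lifted.

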